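# Close up the parrot's treat corner

### The arm

A 6-joint arm with a two-finger parallel gripper is mounted at the origin on the work surface. World frame = base frame: x ahead of the robot, y to its left, z up, the work surface at z = 0. Lengths are in m, angles in degrees, forces in N, time in s.
With the tool pointing down it reaches from about 0.35 to 0.925 m from the base axis. Payload 6.4 kg.
Tool frame: the origin (TCP) lies midway between the tips of the shut fingers; the grasp point (between the pads) lies env.grasp_offset behind it (env.grasp_offset is the distance from the TCP to the grasp point, in m); z points along the fingers, y is the line along which they close (so a half turn about z gives the same grasp; the last joint's range is limited). The gripper opens to 94 mm and grips with 3 to 60 N. Pads are 16 mm wide; open, the fingers measure 119 mm over their backs; the gripper's body (75 mm by 177 mm) begins 78 mm behind the grasp point.
Start: joints at [58.608, 14.043, 89.255, -0, 76.702, -9.975], TCP at [0.237, 0.605, 0.205] pointing down, gripper open.
Joint ranges: [-179.41, 179.41], [-58.25, 129.5], [7.25, 145.43], [-54.29, 234.29], [11.92, 165.04], [-157.13, 157.13]. Speed limits (degrees/s): [147.25, 147.25, 180, 180, 180, 180].

### API

Orientations are given as a 3x3 rotation matrix whose columns are the frame's x, y, z axes.
In Python, from cell import env gives the robot as it stands.
- The arm moves only by the tool play_rows, never from a script. Its argument "targets" is a list that holds one entry, the list of rows, each a list of 5 numbers: the shift along the tool's x, y, z in m, then the turn about the tool's z in rad, then the finger opening in m, from 0 to 0.094. In form: [[[x, y, z, roll, fingers], ...]]. A call has 1 to 10 rows; each row is the pose to reach, as a shift and turn from the pose commanded when the call began, along the tool's axes at that moment; what a row does not reach only later rows make up. A row lasts 1/10 s, in which the tool goes at most 50 mm and 8.59 degrees, less where a joint would pass 70% of its speed; a pose out of reach is approached as far as the arm can. A call with a gripper value outside its range is refused whole. The fingers move at their own pace and stop on an object; "newtons" is the grip in N (left out, the last holds). Time passes only in rows, so rows that repeat a pose let the fingers close. It gives the time, the measured TCP pose, the force, the opening and the grip force at its end, in the units of the state.
- env.get_obs(): the state, without advancing time (a new reading comes with each control period).
- env.grab_frame(name): name is "scene" or "top" or "wrist"; returns a dict with "frame" (384x512x3 uint8, red, green, blue), "vfov" (degrees; the focal length in pixels is half the picture's height over the tangent of half this angle, whatever the lens; pixels are square), "cx", "cy" (the principal point, pixels), "cam_to_world" (4x4, takes a point from camera to world coordinates); the wrist camera has in their place "mount" (4x4, takes a point from camera to tool coordinates, whose origin is the TCP and whose axes are the flange's). Camera axes: x right, y up, looking along -z (the intrinsics and any distortion apply to the point x, -y, -z); pixel columns grow to the right and rows downward; lengths in m; the calibration is good to about 2 mm. A picture is of the moment at which its call begins: read the wrist's pose just before it. There is no depth.
- env.job_done(): hands the job in; it is judged then, once.
Trained networks look in a picture, given as the dict that the camera call returned (one of the last four; its "shot" number tells which), for a name from the list of things; names that differ only in an ending like _2 or _b are one class to them, and where a whole thing is asked for, a point or a joint stands for the part that bears it (a point fixed in the world has none). Each returns a list of dicts, best first, with "p" (0 to 1); they miss things now and then, are a little off and sometimes report something else, mostly with a low value. They report only what shows in the picture. A call takes as long as a camera call. They do not tell look-alikes from the thing itself.
- env.search_frame(label, picture): "pixel" ([column, row] in pixels, amid what is visible of it).
- env.masks_of(label, picture): "region" (384x512 bool, what is visible of it) and "pixel" ([column, row] in pixels, amid what is visible of it).
The state is a dict: "t": time; "q": joint angles; "joint_vel": joint speeds; "joint_torque": joint torques, N m; "tool_pos": TCP position; "tool_rot": TCP orientation; "wrist_force": force on the tool from outside, world axes, zero at the start; "torque": the same for the moment, N m; "gripper_width": finger opening in m; "grasp_force": force on a finger pad.
Only numpy, scipy, OpenCV 4.12 (cv2) and the standard library are available. Lean on these libraries where they do the work, as an engineer would, in place of code of your own. Each camera call takes 0.05 s, during which the arm holds its last target. There are 200 camera calls.

### The job

Close up the parrot's treat corner: first turn the dispenser's black collar ring until its lug clicks in at the stop marked by the raised rib on the barrel, and let go of it. Then stack the three loose tins on the biggest tin where it stands, large, medium, small from the bottom up, each centred and square on the one below with long sides along long sides, setting them down gently rather than dropping them. Leave the cup, the treat pot and the foot toy alone.

Things in the scene. Friction and masses are not known exactly. Their poses are not given: they have to be found in the camera images.
- dispenser: fixed treat dispenser: grey stepped plastic block (130 x 110 mm, 83 mm high), white barrel leaning out of it. Origin on the worktop, 20 mm nearer the front than the block's middle; its -x is its front, roughly towards the robot: a small chute sticks out there (to 87 mm from the origin, 60-80 mm up) over the cup, and the barrel leans that way, 35 degrees from vertical
- ring_centre (a point): point on the barrel's axis level with lug_grip, about 170 mm up. z runs up the barrel (35 degrees from vertical), x points square to it, to the barrel's back, upper side. Along z: black collar ring (radius 29 mm) from -19 to +6 mm, barrel's closed end (radius 26 mm) at +24 mm (rib on it to +29), white flange (radius 31 mm) from -30 to -23 mm, below it bare barrel (radius 26 mm)
- lug_grip (a point): grip point of the ring's lug, a black paddle standing out from the ring on its back, upper side: 12 mm thick in the turning direction (y), 24 mm long radially (x; 42 to 66 mm from the barrel's axis, this point at 54 mm), 37 mm high along the barrel (z; from 20 mm below this point to 17 mm above). Free all round but for the neck that joins it to the ring
- stop_mark (a point): where lug_grip stands when the lug is exactly at the mark (a point in the air, 54 mm from the barrel's axis). The mark itself is the one raised rib, 8 mm wide, of black plastic, that runs outward over the barrel's white end face (5 mm proud of it) and down its side just above the ring, out to 36 mm from the axis
- ring (a joint): turn of the ring about the barrel's axis (rad, counter-clockwise seen from above its end); 0 with the lug along ring_centre's x. Clicks into four stops: -0.942, -0.314, 0.314, 0.942; the mark is at 0.314; as an episode begins it springs into one of the first two. About 0.15 N m turns it; let go within 0.25 rad of a stop it springs into it. Can be turned past the mark by mistake
- tin_base_centre (a point): centre (half-way up, 20 mm above its underside) of the biggest tin, the foot of the column, loose, which stays where it stands: a closed, plain steel tin with a flat, rimmed lid, 110 mm long (its x axis) x 84 mm wide (y) x 40 mm high (z up)
- tin_large_centre (a point): centre (half-way up, 18 mm above its underside) of the largest of the three loose tins: a closed, plain steel tin with a flat, rimmed lid, 92 mm long (its x axis) x 66 mm wide (y) x 36 mm high (z up), about 0.2 kg
- tin_medium_centre (a point): centre (half-way up, 17 mm above its underside) of the middle-sized tin: a closed, plain steel tin with a flat, rimmed lid, 78 mm long (its x axis) x 54 mm wide (y) x 34 mm high (z up), about 0.15 kg
- tin_small_centre (a point): centre (half-way up, 16 mm above its underside) of the smallest tin: a closed, plain steel tin with a flat, rimmed lid, 64 mm long (its x axis) x 42 mm wide (y) x 32 mm high (z up), about 0.1 kg
- cup_centre (a point): middle of a stainless steel cup (68 mm across, 50 mm high) standing under the chute, below the leaning barrel; bystander
- treat_pot_centre (a point): point 40 mm up in a lidded white ceramic treat pot (84 mm across, 82 mm high); bystander
- foot_toy_centre (a point): middle of a small purple plastic foot toy for a parrot (50 mm long, 36 mm high); bystander
Mind the look-alikes: they are no part of the job. What is shaped like the part that bears tin_medium_centre but green is not meant. Leave any purple look-alike of the part that bears tin_large_centre alone.

How it is judged:
By the outcome, as a careful person would: the job done as asked, in the order asked, and still so for the second after the job is handed in, with the robot touching nothing.
It also fails if it takes over 72 s, if anything falls off the work surface, if the arm or the gripper's body presses on something with over 40 N, if the wrist force passes 120 N, or if a joint passes its speed limit or range.

## Working session

There is one attempt and no reset: what is moved stays moved. The work goes in short steps, Python scripts to look and compute and a tool call to move; the robot and the scene stay as the last step left them, time stands still between calls to the robot, and variables do not carry over. Pictures are saved under pics/ and viewed, at most 10 in all, crops included, and the job is handed in when it is done.

Besides the shell and the picture viewer there is one more tool, called after "Emit:" by a JSON object that holds its "op" and its "data", one argument or row to a line. play_rows: Moves the arm, as the interface text tells. Its arguments: {"type":"object","properties":{"targets":{"type":"array","items":{"type":"array","items":{"type":"array","items":{"type":"number"}}}},"newtons":{"type":"number"}},"required":["targets"]}

```bash
ls; mkdir -p pics
cat > h.py <<'E'
import numpy as np, cv2
from cell import env
np.set_printoptions(precision=4,suppress=True)
def save(p,n): cv2.imwrite('pics/'+n,p['frame'][:,:,::-1])
def pose():
    o=env.get_obs(); R=np.array(o['tool_rot']); return np.array(o['tool_pos']),R,o
def c2w(p,tp=None,R=None):
    if 'cam_to_world' in p: return np.array(p['cam_to_world'])
    T=np.eye(4);T[:3,:3]=R;T[:3,3]=tp
    return T@np.array(p['mount'])
def fl(p): return 192/np.tan(np.radians(p['vfov'])/2)
def ray(p,T,px):
    f=fl(p); d=np.array([(px[0]-p['cx'])/f,-(px[1]-p['cy'])/f,-1.]); return T[:3,3],T[:3,:3]@d
def atz(p,T,px,z):
    o,d=ray(p,T,px); return o+d*(z-o[2])/d[2]
def proj(p,T,X):
    X=np.atleast_2d(X); c=(X-T[:3,3])@T[:3,:3]; f=fl(p)
    return np.c_[p['cx']+f*c[:,0]/-c[:,2],p['cy']-f*c[:,1]/-c[:,2]]
def tri(rs):
    A=np.zeros((3,3));b=np.zeros(3)
    for o,d in rs:
        d=d/np.linalg.norm(d);M=np.eye(3)-np.outer(d,d);A+=M;b+=M@o
    return np.linalg.solve(A,b)
E
python3 - <<'E'
from h import *
print(pose()[2]); print(env.grasp_offset)
ps={}
for n in ['scene','top']:
    p=env.grab_frame(n); ps[n]=p; print(n,{k:v for k,v in p.items() if k!='frame'})
    for l in ['dispenser','ring_centre','lug_grip','stop_mark','tin_base_centre','tin_large_centre','tin_medium_centre','tin_small_centre','cup_centre','treat_pot_centre','foot_toy_centre']:
        print(l,[(np.round(a['pixel']),round(a['p'],2)) for a in env.search_frame(l,p)][:4])
cv2.imwrite('pics/a.png',np.hstack([ps['scene']['frame'],ps['top']['frame']])[:,:,::-1][:, :])
im=np.vstack([ps['scene']['frame'],ps['top']['frame']])[:,:,::-1]
cv2.imwrite('pics/s.png',cv2.resize(ps['scene']['frame'][:,:,::-1],(800,600)))
cv2.imwrite('pics/t.png',cv2.resize(ps['top']['frame'][:,:,::-1],(800,600)))
E
```

```text
pics
{'t': 0.0, 'q': array([58.6074, 14.0833, 89.3233, -0.0002, 76.7019, -9.9748]), 'joint_vel': array([-0.0638,  0.0366,  0.0662,  0.0445,  0.0032, -0.0437]), 'joint_torque': array([ -0.001 , -41.5827, -31.4599,   0.0684,   0.0332,  -0.0001]), 'tool_pos': array([0.237 , 0.6046, 0.2044]), 'tool_rot': array([[-0.9309,  0.3652, -0.001 ],
       [ 0.3652,  0.9309, -0.0016],
       [ 0.0003, -0.0019, -1.    ]]), 'wrist_force': array([ 0.3278, -0.412 , -0.6152]), 'torque': array([ 0.0318, -0.007 ,  0.0058]), 'grasp_force': 0.0, 'gripper_width': 0.09373957084302297}
0.0188
scene {'vfov': 57.03736617367413, 'cx': 255.95736979705907, 'cy': 195.94509240986685, 'cam_to_world': array([[ 0.0405, -0.6255,  0.7792,  1.203 ],
       [ 0.9991,  0.0333, -0.0252, -0.0271],
       [-0.0102,  0.7795,  0.6263,  0.6593],
       [ 0.    ,  0.    ,  0.    ,  1.    ]]), 'shot': 1}
dispenser [(array([354., 228.]), 0.95)]
ring_centre [(array([351., 194.]), 0.68), (array([194., 256.]), 0.19)]
lug_grip [(array([349., 183.]), 0.68)]
stop_mark [(array([353., 195.]), 0.59)]
tin_base_centre [(array([244., 211.]), 0.
[... 583 characters left out ...]
, -0.0128,  0.0244,  0.0057],
       [ 0.0227,  0.1148,  0.9931,  1.022 ],
       [ 0.    ,  0.    ,  0.    ,  1.    ]]), 'shot': 2}
dispenser [(array([153., 182.]), 0.86)]
ring_centre [(array([157., 190.]), 0.63)]
lug_grip [(array([155., 184.]), 0.64)]
stop_mark [(array([155., 188.]), 0.94)]
tin_base_centre [(array([261., 226.]), 0.7)]
tin_large_centre [(array([335., 226.]), 0.79), (array([293., 284.]), 0.66)]
tin_medium_centre [(array([377., 132.]), 0.9), (array([310., 171.]), 0.84), (array([321., 109.]), 0.58)]
tin_small_centre [(array([362., 183.]), 0.67)]
cup_centre [(array([189., 220.]), 0.56)]
treat_pot_centre [(array([233., 138.]), 0.79)]
foot_toy_centre [(array([250., 165.]), 0.73)]
```

View pics/s.png

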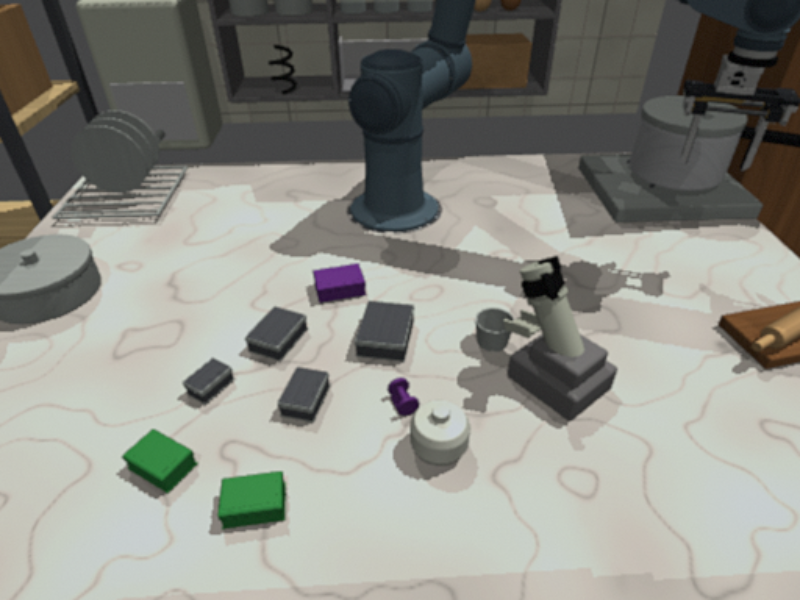

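View pics/t.png

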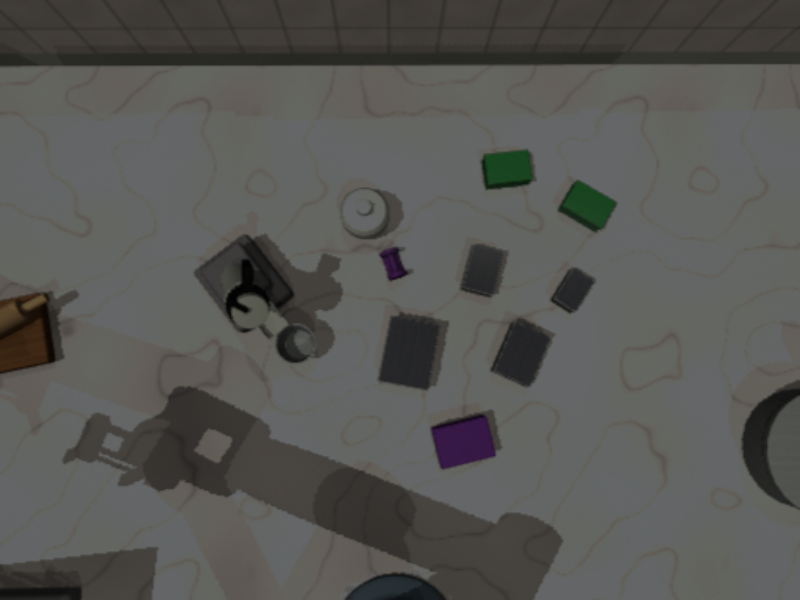

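The steel tins are, in 800x600 scene pixels: base (385,330), large (277,332), medium (304,393), small (209,380). The look-alikes are green at (160,460) and (252,498), and purple at (340,282). The medium and large tins are the steel ones, because the green and purple ones are excluded by the text. I'll zoom in on the dispenser and on the tins.

Run:
```python
from h import *
s=env.grab_frame('scene');t=env.grab_frame('top')
def crop(p,x,y,w,h,k): return cv2.resize(p['frame'][y:y+h,x:x+w,::-1],None,fx=k,fy=k,interpolation=cv2.INTER_CUBIC)
a=crop(s,300,150,110,120,3.6);b=np.clip(crop(t,115,140,110,120,3.6)*1.6,0,255).astype(np.uint8)
c=crop(s,110,160,165,70,2.4)
d=np.hstack([a,b]); c=cv2.resize(c,(d.shape[1]//2,168))
c2=cv2.resize(np.clip(crop(t,235,145,165,70,2.4)*1.6,0,255).astype(np.uint8),(d.shape[1]-c.shape[1],168))
cv2.imwrite('pics/c.png',np.vstack([d,np.hstack([c,c2])]))
Ts,Tt=c2w(s),c2w(t)
import pickle
for l in ['dispenser','ring_centre','lug_grip','stop_mark','tin_base_centre','tin_large_centre','tin_medium_centre','tin_small_centre','cup_centre','treat_pot_centre','foot_toy_centre']:
    A=env.search_frame(l,s);B=env.search_frame(l,t);best=[]
    for i in A:
        for j in B:
            X=tri([ray(s,Ts,i['pixel']),ray(t,Tt,j['pixel'])])
            e=np.linalg.norm(proj(s,Ts,X)[0]-i['pixel'])+np.linalg.norm(proj(t,Tt,X)[0]-j['pixel'])
            if e<8: best.append((X,round(e,1)))
    print(l,best)
for l in ['tin_base_centre','tin_large_centre','tin_medium_centre','tin_small_centre']:
    z={'b':.04,'l':.036,'m':.034,'s':.032}[l[4]]
    for p,T,n in((t,Tt,'top'),(s,Ts,'scene')):
        for m in env.masks_of(l,p):
            c=cv2.findContours(m['region'].astype(np.uint8),0,1)[0]; c=max(c,key=len)[:,0]
            X=np.array([atz(p,T,q,z)[:2] for q in c]).astype(np.float32)*1000
            print(l,n,m['p'],m['pixel'],cv2.minAreaRect(X))
```

```text
dispenser [(array([0.5903, 0.2433, 0.0618]), np.float64(5.9))]
ring_centre [(array([0.5572, 0.2279, 0.1382]), np.float64(0.8))]
lug_grip [(array([0.5672, 0.2133, 0.1781]), np.float64(2.5)), (array([0.5716, 0.2211, 0.1457]), np.float64(2.7))]
stop_mark [(array([0.5609, 0.2185, 0.1428]), np.float64(1.3))]
tin_base_centre [(array([ 0.4675, -0.0316,  0.0194]), np.float64(6.7))]
tin_large_centre [(array([ 0.4756, -0.2225,  0.0225]), np.float64(2.3)), (array([ 0.3159, -0.114 ,  0.0153]), np.float64(0.1))]
tin_medium_centre [(array([ 0.7234, -0.3518,  0.01  ]), np.float64(1.6)), (array([ 0.7989, -0.2049,  0.0252]), np.float64(4.2)), (array([ 0.6112, -0.1623,  0.0095]), np.float64(0.7))]
tin_small_centre [(array([ 0.5772, -0.3156,  0.0114]), np.float64(2.3))]
cup_centre [(array([0.4906, 0.1549, 0.0337]), np.float64(1.7))]
treat_pot_centre [(array([0.7105, 0.0403, 0.0355]), np.float64(2.2))]
foot_toy_centre [(array([ 0.6255, -0.0042,  0.0071]), np.float64(3.5))]
tin_base_centre scene 0.89 [242.4, 213.2] ((491.6297912597656, -33.70391845703125), (92.63611602783203, 150.6529541015625), 79.35278
[... 1038 characters left out ...]
e 0.96 [194.9, 253.0] ((624.6472778320312, -156.59823608398438), (67.46450805664062, 100.95475006103516), 74.64142608642578)
tin_medium_centre scene 0.88 [157.6, 317.3] ((801.74267578125, -206.07972717285156), (72.89668273925781, 83.31697845458984), 6.311976432800293)
tin_medium_centre scene 0.88 [102.1, 293.9] ((736.3197021484375, -342.1570739746094), (103.58735656738281, 65.3607177734375), 56.29572677612305)
tin_small_centre top 0.73 [365.2, 185.7] ((574.9988403320312, -308.597900390625), (50.826698303222656, 75.47970581054688), 54.35765075683594)
tin_small_centre scene 0.95 [130.8, 244.2] ((587.2304077148438, -310.0876159667969), (68.33012390136719, 79.42491912841797), 56.602684020996094)
```

View pics/c.png

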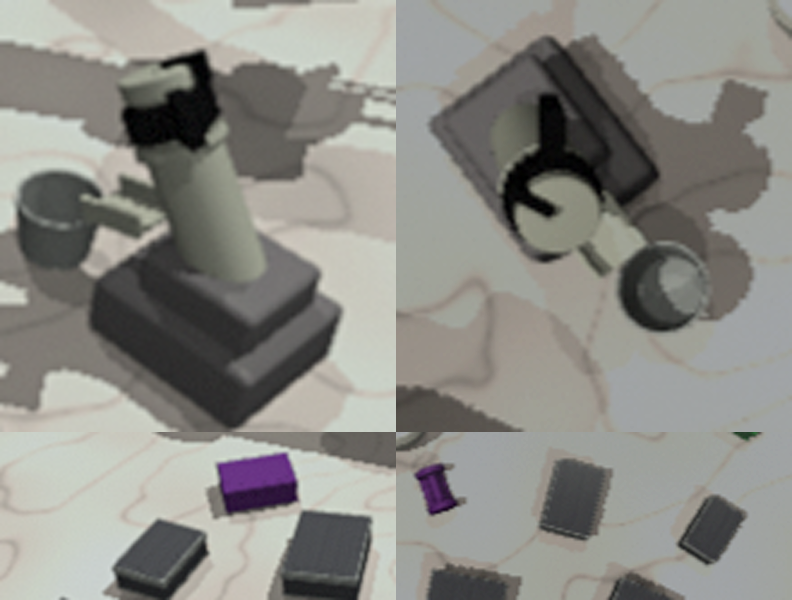

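```bash
cat >> h.py <<'E'
def delta(P,yaw=None):
    """tool-frame shift to world TCP P, and roll so that tool x axis is at world yaw (deg, mod 180)"""
    tp,R,o=pose(); d=R.T@(np.array(P)-tp)
    r=0
    if yaw is not None:
        a=np.degrees(np.arctan2(R[1,0],R[0,0])); e=(yaw-a+90)%180-90; r=-np.radians(e)
    return np.round(d,4),round(float(r),3),'q6',np.round(o['q'][5],1),'t',round(o['t'],2)
E
python3 - <<'E'
from h import *
w=env.grab_frame('wrist');print(w['mount'],w['vfov'],w['cx'],w['cy'])
print(delta([0.50,0.21,0.40],17))
E
```

```text
[[-0.0002  0.9597  0.2811  0.0823]
 [ 1.      0.0001  0.0006 -0.0007]
 [ 0.0005  0.2811 -0.9597 -0.1788]
 [ 0.      0.      0.      1.    ]] 70.09858529664648 257.15083298175455 189.96134820880948
(array([-0.3888, -0.2719, -0.1946]), -0.67, 'q6', np.float64(-10.0), 't', 2.85)
```

Emit:
{"op": "play_rows", "data": {
  "targets": [
    [[-0.04,-0.03,-0.12,-0.1,0.04],[-0.08,-0.06,-0.14,-0.2,0.04],[-0.13,-0.09,-0.14,-0.3,0.04],[-0.18,-0.12,-0.14,-0.4,0.04],[-0.23,-0.15,-0.14,-0.5,0.04],[-0.28,-0.19,-0.14,-0.6,0.04],[-0.33,-0.23,-0.14,-0.67,0.04],[-0.4,-0.25,-0.14,-0.67,0.04],[-0.4,-0.25,-0.14,-0.67,0.04],[-0.4,-0.25,-0.14,-0.67,0.04]]
  ]
}}

```text
t: 3.85
tool_pos: [0.5006, 0.2467, 0.345]
tool_rot: [[-0.956, -0.292, 0.001], [-0.292, 0.956, 0.0], [-0.001, 0.0, -1.0]]
wrist_force: [1.1, -0.0, -0.1]
gripper_width: 0.0399
grasp_force: 0.0
```

Run:
```python
from h import *
import pickle
tp,R,o=pose(); w=env.grab_frame('wrist'); print(tp,R[:,0],o['t'])
pickle.dump((w,tp,R),open('w1.pkl','wb'))
for l in ['ring_centre','lug_grip','stop_mark']:
    print(l,[(np.round(a['pixel']),round(a['p'],2)) for a in env.search_frame(l,w)])
cv2.imwrite('pics/w1.png',cv2.resize(np.clip(w['frame'][:,:,::-1]*1.3,0,255).astype(np.uint8),(800,600)))
```

```text
[0.5006 0.2467 0.345 ] [-0.9565 -0.2918 -0.0008] 3.85
ring_centre [(array([222., 197.]), 0.89), (array([221., 212.]), 0.7)]
lug_grip [(array([224., 212.]), 0.69)]
stop_mark [(array([222., 200.]), 0.7), (array([223., 211.]), 0.69)]
```

View pics/w1.png

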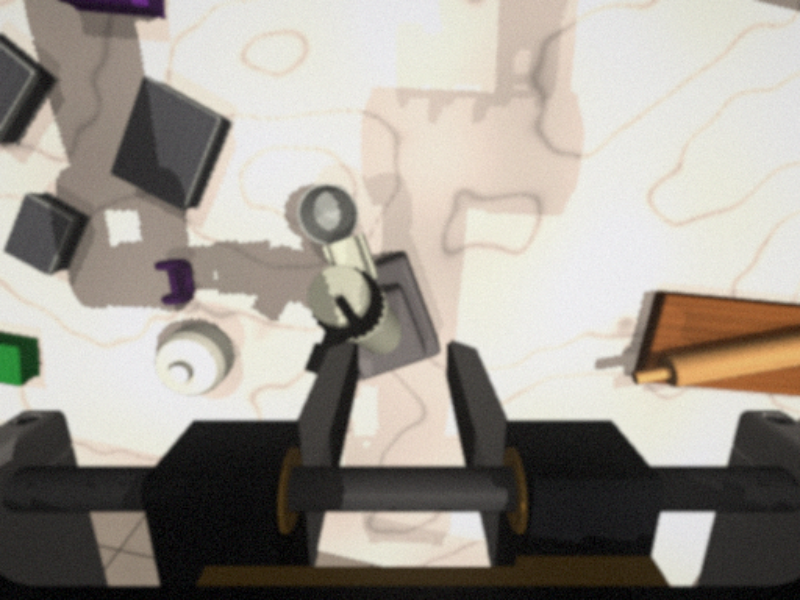

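View pics/fit.png

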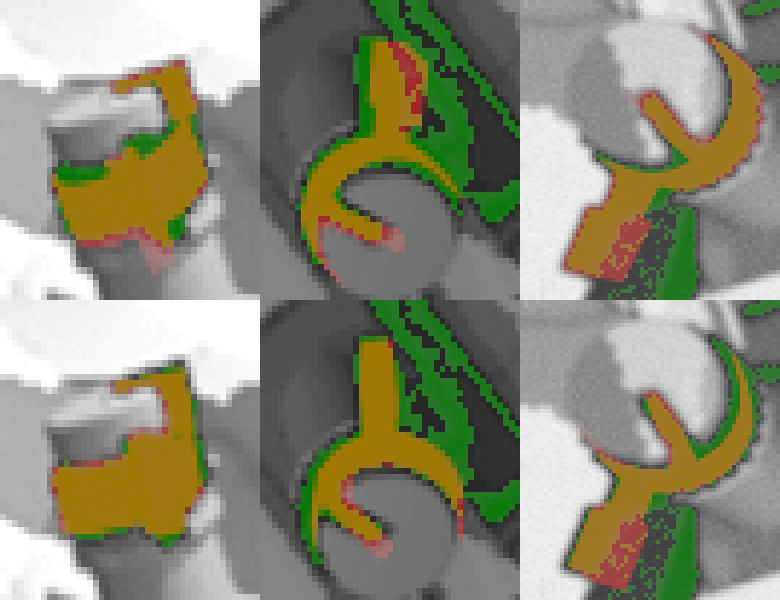

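```bash
cat > fit2.py <<'E'
from fit import *
for y0,th0 in((38,-.6),(30,-.4),(45,-.8)):
    x0=np.array([.5385,.206,.168,np.radians(y0),th0,])
    r=minimize(cost,x0,method='Nelder-Mead',options=dict(initial_simplex=x0+np.vstack([np.zeros(5),np.diag([.006,.006,.006,.12,.2])]),xatol=1e-4,maxiter=500))
    print(r.fun,r.x[:3],np.degrees(r.x[3]),r.x[4],[round(float(np.mean(np.abs(render(r.x,v)-(v[3]<h)))*v[3].size/900),3) for v,h in zip(V,TH)])
# block yaw: top-view edges
Tt=c2w(t)
f=lambda u,v,h:atz(t,Tt,[(u-396)/3.6+115,v/3.6+140],h)[:2]
for h in(0,.04):
    a,b,c=f(430,120,h),f(548,38,h),f(660,180,h)
    print(h,np.linalg.norm(a-b),np.linalg.norm(b-c),np.degrees(np.arctan2(*(b-c)[::-1])),np.degrees(np.arctan2(*(a-b)[::-1]))-90)
E
python3 fit2.py
```

```text
1.2033642530441284 [0.5382 0.2057 0.1686] 34.314729893945085 -0.5525855388156814 [0.092, 0.422, 0.689]
1.2008024454116821 [0.5385 0.2057 0.1685] 33.525714623203235 -0.5318393816486493 [0.092, 0.419, 0.689]
1.201728343963623 [0.5381 0.2057 0.1688] 33.67518731718454 -0.546785852391454 [0.089, 0.422, 0.69]
0 0.10790599211908752 0.13996525287971062 37.87947065575586 35.35364362638167
0.04 0.10368266849571701 0.1344871645240099 37.87947065575586 35.35364362638171
```

```bash
cat > fit3.py <<'E'
from fit import *
for yaw in(33,36,39):
    for i,n in enumerate(['scene','top','wrist']):
        c=[(float(np.sum(np.abs(render(np.r_[.5384,.2057,.1686,np.radians(yaw),th],V[i])-(V[i][3]<TH[i])))),round(th,2)) for th in np.arange(-1.2,.1,.05)]
        print(yaw,n,[(round(a),b) for a,b in sorted(c)[:4]])
P=np.r_[.5384,.2057,.1686,np.radians(36),-.3]; out=[]
E
python3 fit3.py
```

```text
33 scene [(79, np.float64(-0.55)), (85, np.float64(-0.6)), (88, np.float64(-0.5)), (99, np.float64(-0.65))]
33 top [(379, np.float64(-0.55)), (387, np.float64(-0.5)), (402, np.float64(-0.6)), (419, np.float64(-0.65))]
33 wrist [(632, np.float64(-0.55)), (632, np.float64(-0.5)), (658, np.float64(-0.6)), (678, np.float64(-0.2))]
36 scene [(83, np.float64(-0.6)), (91, np.float64(-0.65)), (92, np.float64(-0.55)), (105, np.float64(-0.5))]
36 top [(383, np.float64(-0.6)), (388, np.float64(-0.55)), (407, np.float64(-0.65)), (422, np.float64(-0.5))]
36 wrist [(627, np.float64(-0.55)), (631, np.float64(-0.6)), (660, np.float64(-0.65)), (674, np.float64(-0.5))]
39 scene [(92, np.float64(-0.65)), (98, np.float64(-0.6)), (101, np.float64(-0.7)), (112, np.float64(-0.55))]
39 top [(390, np.float64(-0.65)), (392, np.float64(-0.6)), (412, np.float64(-0.7)), (425, np.float64(-0.75))]
39 wrist [(629, np.float64(-0.6)), (641, np.float64(-0.65)), (668, np.float64(-0.7)), (671, np.float64(-0.55))]
```

```bash
cat > path.py <<'E'
from fit import axes
from h import *
rc=np.array([.5384,.2057,.1686]);yaw=np.radians(35);A=axes(yaw)
def tgt(th,rad=.057,dz=-.010):
    L=rc+A@(rad*np.array([np.cos(th),np.sin(th),0])); h=L-rc
    return L+[0,0,dz],np.degrees(np.arctan2(h[1],h[0]))
def clear(th,o,**k):
    P,a=tgt(th,**k); a=np.radians(a); ex=np.array([np.cos(a),np.sin(a),0]);ey=np.array([-ex[1],ex[0],0]); m=9
    for sg in(-1,1):
        for u in np.linspace(-.008,.008,5):
            for v in np.linspace(o/2,o/2+.0125,4):
                for z in np.linspace(0,.07,15):
                    q=(P+u*ex+sg*v*ey+[0,0,z]-rc)@A
                    r=.031 if q[2]<-.02 else .029 if q[2]<.008 else .036
                    d=max(np.hypot(q[0],q[1])-r,q[2]-.029); m=min(m,d)
    return round(m,4)
if __name__=='__main__':
    for th in(-.95,-.55,-.3,0,.3,.45): print(th,*tgt(th),clear(th,.04),clear(th,.022),clear(th,.022,rad=.06,dz=-.006))
    P,a=tgt(-.55); print(delta([*P[:2],.29],a))
E
python3 path.py
```

```text
-0.95 [0.5872 0.1833 0.1776] -24.63885269246075 0.0152 0.0149 0.0176
-0.55 [0.5881 0.2041 0.1865] -1.813505058021234 0.017 0.0157 0.0182
-0.3 [0.5846 0.2175 0.1898] 14.311967584171777 0.0177 0.0169 0.0203
0 [0.5766 0.2325 0.1913] 35.000000000000014 0.02 0.017 0.0222
0.3 [0.5653 0.2451 0.1898] 55.688032415828204 0.0177 0.0169 0.0203
0.45 [0.5586 0.2501 0.188 ] 65.52791018756893 0.0173 0.0159 0.0195
(array([-0.072 , -0.0693,  0.0545]), 0.329, 'q6', np.float64(-92.1), 't', 4.15)
```

Emit:
{"op": "play_rows", "data": {
  "targets": [
    [[-0.03,-0.03,0.0,0.11,0.04],[-0.06,-0.06,0.03,0.22,0.04],[-0.072,-0.069,0.055,0.329,0.04],[-0.072,-0.069,0.055,0.329,0.04],[-0.072,-0.069,0.08,0.329,0.04],[-0.072,-0.069,0.105,0.329,0.04],[-0.072,-0.069,0.13,0.329,0.04],[-0.072,-0.069,0.15,0.329,0.04],[-0.072,-0.069,0.158,0.329,0.04],[-0.072,-0.069,0.158,0.329,0.04]]
  ]
}}

```text
t: 5.15
tool_pos: [0.5876, 0.2047, 0.1867]
tool_rot: [[-1.0, 0.03, -0.001], [0.03, 1.0, -0.0], [0.001, -0.0, -1.0]]
wrist_force: [-0.8, -0.3, 0.4]
gripper_width: 0.04
grasp_force: 0.0
```

Run:
```python
from path import *
tp,R,o=pose();w=env.grab_frame('wrist');print(tp,o['wrist_force'],o['q'])
cv2.imwrite('pics/w2.png',cv2.resize(w['frame'][150:384,120:432,::-1],None,fx=2,fy=2))
for th in(-.55,-.4,-.25,-.1,.05,.2,.3,.42): print(th,*delta(*[tgt(th)[i] for i in(0,1)])[:2])
```

```text
[0.5876 0.2047 0.1867] [-0.8326 -0.2975  0.3528] [  8.7818  11.3778  94.3951   0.0064  74.2755 -79.5189]
-0.55 [ 0.0003 -0.0005  0.0014] 0.001
-0.4 [ 0.0023  0.0075 -0.0009] -0.165
-0.25 [ 0.0054  0.0154 -0.0024] -0.339
-0.1 [ 0.0094  0.0228 -0.0033] -0.519
0.05 [ 0.0144  0.0298 -0.0034] -0.702
0.2 [ 0.0202  0.036  -0.0028] -0.884
0.3 [ 0.0244  0.0398 -0.002 ] -1.002
0.42 [ 0.0298  0.0437 -0.0006] -1.14
```

View pics/w2.png

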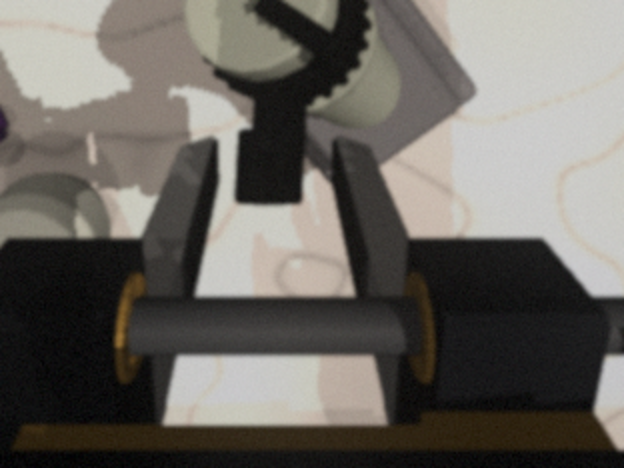

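Emit:
{"op": "play_rows", "data": {
  "targets": [
    [[0,0,0,0,0.022],[0,0,0,0,0.022],[0.001,0.0035,0.0,-0.08,0.022],[0.0023,0.0075,-0.001,-0.165,0.022],[0.0037,0.0115,-0.0015,-0.25,0.022],[0.0054,0.0154,-0.0024,-0.339,0.022],[0.0073,0.019,-0.003,-0.43,0.022],[0.0094,0.0228,-0.0033,-0.519,0.022],[0.012,0.0265,-0.0034,-0.61,0.022],[0.0144,0.0298,-0.0034,-0.702,0.022]]
  ]
}}

```text
t: 6.2
tool_pos: [0.5761, 0.2333, 0.1914]
tool_rot: [[-0.782, -0.623, 0.002], [-0.623, 0.782, -0.001], [-0.001, -0.002, -1.0]]
wrist_force: [-0.1, -0.8, 1.0]
gripper_width: 0.022
grasp_force: 0.5
```

Run:
```python
from path import *
tp,R,o=pose();print(tp,o['wrist_force'],o['gripper_width'],o['t'])
for th in(.05,.15,.25,.35,.42): print(th,*delta(*[tgt(th)[i] for i in(0,1)])[:2])
```

```text
[0.5761 0.2333 0.1914] [-0.1173 -0.8152  1.046 ] 0.021986233914389048 6.2
0.05 [-0.      0.0018  0.0002] 0.001
0.15 [0.0001 0.0075 0.0005] -0.12
0.25 [0.0007 0.0131 0.0011] -0.24
0.35 [0.0017 0.0187 0.0021] -0.357
0.42 [0.0027 0.0224 0.0029] -0.437
```

Emit:
{"op": "play_rows", "data": {
  "targets": [
    [[0.0,0.003,0.0003,-0.06,0.022],[0.0001,0.006,0.0004,-0.12,0.022],[0.0004,0.0088,0.0006,-0.18,0.022],[0.0007,0.0115,0.001,-0.24,0.022],[0.0012,0.0142,0.0015,-0.3,0.022],[0.0017,0.017,0.002,-0.357,0.022],[0.0027,0.0206,0.0028,-0.43,0.022],[0.0027,0.0206,0.0028,-0.43,0.022],[0.0027,0.0206,0.0028,-0.43,0.022]]
  ]
}}

```text
t: 7.1
tool_pos: [0.5608, 0.2483, 0.188]
tool_rot: [[-0.456, -0.89, 0.001], [-0.89, 0.456, 0.0], [-0.001, -0.001, -1.0]]
wrist_force: [0.8, -0.3, 1.2]
gripper_width: 0.0218
grasp_force: 0.3
```

Run:
```python
from path import *
import pickle
tp,R,o=pose();w=env.grab_frame('wrist');print(tp,o['wrist_force'],o['torque'],o['q'][5],o['gripper_width'])
pickle.dump((w,tp,R),open('w3.pkl','wb'))
cv2.imwrite('pics/w3.png',cv2.resize(w['frame'][120:340,120:400,::-1],None,fx=2.4,fy=2.4))
```

```text
[0.5608 0.2483 0.188 ] [ 0.7773 -0.3081  1.2461] [ 0.0672 -0.014   0.0176] -139.60291796708484 0.02177927813663379
```

View pics/w3.png

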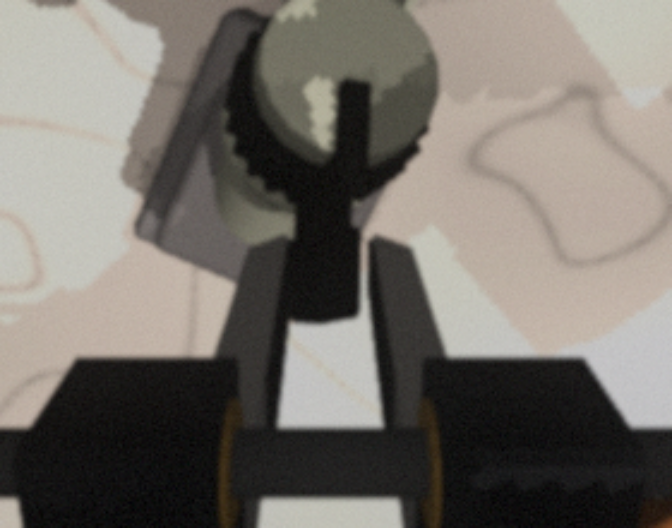

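The lug at (325,275) is nearly in line with the rib at (350,130), and the left finger is touching it. I'll let go, rise and measure.

Emit:
{"op": "play_rows", "data": {
  "targets": [
    [[0,0,0,0,0.044],[0,0,0,0,0.044],[0,0,0,0,0.044],[0,0,-0.03,0,0.044],[0,0,-0.07,0,0.044],[0,0,-0.11,0,0.044],[0,0,-0.11,0,0.044]]
  ]
}}

```text
t: 7.85
tool_pos: [0.5631, 0.2489, 0.3047]
tool_rot: [[-0.454, -0.891, 0.012], [-0.891, 0.454, 0.003], [-0.008, -0.009, -1.0]]
wrist_force: [0.0, 0.6, 1.5]
gripper_width: 0.0438
grasp_force: 0.0
```

```bash
cat > chk.py <<'E'
from fit import *
import sys
tp,R,o=pose();w=env.grab_frame('wrist');T=c2w(w,tp,R);print(tp,o['t'])
pickle.dump((w,tp,R),open(sys.argv[1]+'.pkl','wb'))
c=proj(w,T,[.55,.22,.17])[0]; x,y=int(c[0]-45),int(c[1]-45); roi=(x,y,90,90); g=w['frame'][y:y+90,x:x+90].max(2).astype(float)
v=(w,T,roi,g); f=lambda P:np.sum(np.abs(render(P,v)-(g<50)))
best=[]
for th0 in(-.3,.1,.3,.5,.9):
    x0=np.array([.5384,.2057,th0]); h=lambda q:f(np.r_[q[:2],.1686,np.radians(35),q[2]])
    r=minimize(h,x0,method='Nelder-Mead',options=dict(initial_simplex=x0+np.vstack([np.zeros(3),np.diag([.004,.004,.15])]),xatol=1e-4)); best.append((round(r.fun),r.x))
print(*sorted(best,key=lambda b:b[0]),sep='\n')
cv2.imwrite('pics/'+sys.argv[1]+'.png',cv2.resize(w['frame'][y:y+90,x:x+90,::-1],None,fx=5,fy=5,interpolation=cv2.INTER_CUBIC))
E
python3 chk.py w4
```

```text
[0.5631 0.2489 0.3047] 7.85
(404, array([0.5382, 0.2061, 0.3377]))
(404, array([0.5381, 0.206 , 0.3388]))
(404, array([0.5381, 0.206 , 0.3369]))
(408, array([0.5378, 0.2057, 0.3383]))
(1100, array([0.5379, 0.206 , 1.8855]))
```

View pics/w4.png

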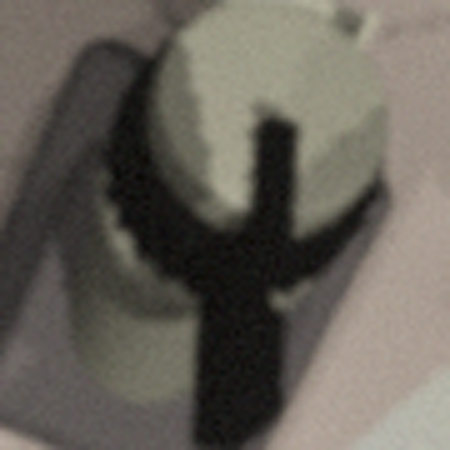

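Run:
```python
from h import *
print(delta([.50,-.13,.28],160))
```

```text
(array([ 0.3655, -0.1168,  0.02  ]), 1.448, 'q6', np.float64(-139.7), 't', 7.9)
```

Emit:
{"op": "play_rows", "data": {
  "targets": [
    [[0.04,-0.013,0.0,0.145,0.09],[0.08,-0.026,0.01,0.29,0.09],[0.12,-0.04,0.015,0.435,0.09],[0.16,-0.05,0.02,0.58,0.09],[0.2,-0.064,0.02,0.725,0.09],[0.24,-0.077,0.02,0.87,0.09],[0.28,-0.09,0.02,1.015,0.09],[0.32,-0.1,0.02,1.16,0.09],[0.3655,-0.117,0.02,1.305,0.09],[0.3655,-0.117,0.02,1.448,0.09]]
  ]
}}

```text
t: 8.9
tool_pos: [0.4969, -0.1347, 0.2751]
tool_rot: [[-0.935, 0.354, -0.003], [0.354, 0.935, 0.0], [0.003, -0.001, -1.0]]
wrist_force: [-0.2, 0.9, 0.4]
gripper_width: 0.0899
grasp_force: 0.0
```

```bash
cat > tins.py <<'E'
from h import *
from scipy.optimize import minimize
D=dict(base=(110,84,40),large=(92,66,36),medium=(78,54,34),small=(64,42,32))
G=dict(base=(.467,-.03,-12),large=(.469,-.216,-25),medium=(.611,-.156,-18),small=(.575,-.309,-36))
def sil(n,q,z,p,T,shape,K=4):
    L,W,H=np.array(D[n])/1000; c,s=np.cos(q[2]),np.sin(q[2])
    X=np.array([[q[0]+a*c*L/2-b*s*W/2,q[1]+a*s*L/2+b*c*W/2,h] for a in(-1,1) for b in(-1,1) for h in(z,z+H)])
    px=((proj(p,T,X)+.5)*K).astype(np.float32); m=np.zeros((shape[0]*K,shape[1]*K),np.uint8)
    cv2.fillConvexPoly(m,cv2.convexHull(px).astype(np.int32),1); return cv2.resize(m.astype(np.float32),shape[::-1],interpolation=cv2.INTER_AREA),X,px/K-.5
def fit(n,views,z=0.,guess=None,fz=False):
    """views: list of (p,T). returns x,y,yaw deg,(z), cost per silhouette area"""
    g=guess or G[n]; ms=[]
    for p,T in views:
        gx=proj(p,T,[g[0],g[1],z+.02])[0]
        c=[m for m in env.masks_of('tin_%s_centre'%n,p)]
        c=sorted(c,key=lambda m:np.linalg.norm(m['pixel']-gx))
        if c and np.linalg.norm(c[0]['pixel']-gx)<40: ms.append((p,T,c[0]['region'].astype(np.float32)))
    if not ms: return None
    def cost(q): return sum(np.abs(sil(n,q,q[3] if fz else z,p,T,m.shape)[0]-m).sum()/m.sum() for p,T,m in ms)
    best=None
    for dy in(-6,6):
        x0=np.array([g[0],g[1],np.radians(g[2]+dy)]+([z] if fz else [])); k=len(x0)
        r=minimize(cost,x0,method='Nelder-Mead',options=dict(initial_simplex=x0+np.vstack([np.zeros(k),np.diag([.01,.01,.15,.01][:k])]),xatol=2e-4,maxiter=130))
        if best is None or r.fun<best.fun: best=r
    q=best.x.copy(); q[2]=np.degrees(q[2]); return np.round(q,4),round(best.fun,3),len(ms)
E
cat > look.py <<'E'
from tins import *
import pickle,sys
tp,R,o=pose();w=env.grab_frame('wrist');T=c2w(w,tp,R);s=env.grab_frame('scene');print(tp,o['t'])
pickle.dump((w,tp,R,s),open('l1.pkl','wb'))
for n in D: print(n,fit(n,[(w,T)]),fit(n,[(w,T),(s,c2w(s))],fz=True))
cv2.imwrite('pics/l1.png',w['frame'][:,:,::-1])
E
python3 look.py
```

```text
[ 0.4969 -0.1347  0.2751] 8.9
base (array([  0.4701,  -0.0304, -11.4395]), np.float64(0.019), 1) (array([  0.47  ,  -0.0306, -11.6023,   0.0012]), np.float64(0.076), 2)
large (array([  0.4648,  -0.2202, -25.3009]), np.float64(0.039), 1) (array([  0.4653,  -0.2208, -25.0682,   0.0004]), np.float64(0.082), 2)
medium (array([  0.6102,  -0.1588, -16.0924]), np.float64(0.035), 1) (array([  0.6104,  -0.1594, -16.0753,   0.    ]), np.float64(0.104), 2)
small (array([  0.5691,  -0.3227, -52.6361]), np.float64(14.504), 1) (array([   -4.4479,   -27.2212, 47044.0458,   -64.7357]), np.float64(2.002), 2)
```

View pics/l1.png

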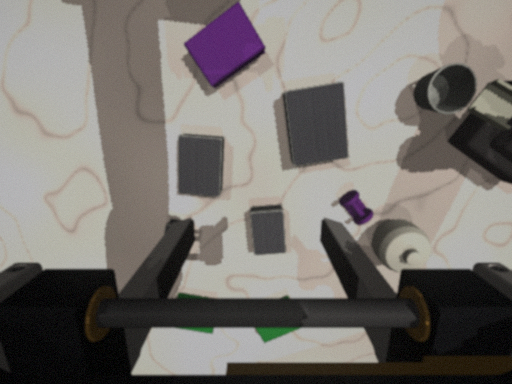

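Run:
```python
from h import *
print(delta([.465,-.2205,.007],-25.2))
```

```text
(array([ 0.0009, -0.0962,  0.2703]), 0.092, 'q6', np.float64(-97.3), 't', 9.6)
```

Emit:
{"op": "play_rows", "data": {
  "targets": [
    [[0.001,-0.04,0.03,0.092,0.094],[0.001,-0.08,0.06,0.092,0.094],[0.001,-0.096,0.1,0.092,0.094],[0.001,-0.096,0.15,0.092,0.094],[0.001,-0.096,0.19,0.092,0.094],[0.001,-0.096,0.2,0.092,0.094],[0.001,-0.096,0.2,0.092,0.094]]
  ]
}}

```text
t: 10.3
tool_pos: [0.464, -0.2198, 0.0762]
tool_rot: [[-0.904, 0.427, -0.002], [0.427, 0.904, 0.002], [0.003, 0.001, -1.0]]
wrist_force: [-0.3, -1.1, -0.0]
gripper_width: 0.0939
grasp_force: 0.0
```

```bash
cat > near.py <<'E'
from tins import *
import sys
n,x,y,a,z=sys.argv[1],*map(float,sys.argv[2:6]); goal=list(map(float,sys.argv[6:8])) if len(sys.argv)>7 else None
tp,R,o=pose();w=env.grab_frame('wrist');T=c2w(w,tp,R);print(tp,o['t'],o['wrist_force'])
r=fit(n,[(w,T)],z=z,guess=(x,y,a));print(r)
q=r[0] if r and r[1]<.15 else (x,y,a)
print(delta([q[0],q[1],z+.007],q[2]))
E
python3 near.py large .465 -.2205 -25.2 0
```

```text
[ 0.464  -0.2198  0.0762] 10.3 [-0.2707 -1.0732 -0.0441]
(array([  0.4659,  -0.2205, -25.207 ]), np.float64(0.018), 1)
(array([0.0009, 0.0007, 0.0724]), -0.0, 'q6', np.float64(-102.8), 't', 10.4)
```

Emit:
{"op": "play_rows", "data": {
  "targets": [
    [[0.001,0.001,0.03,0,0.094],[0.001,0.001,0.055,0,0.094],[0.001,0.001,0.068,0,0.094],[0.001,0.001,0.071,0,0.094],[0.001,0.001,0.071,0,0.06],[0.001,0.001,0.071,0,0.06],[0.001,0.001,0.071,0,0.06],[0.001,0.001,0.071,0,0.06],[0.001,0.001,0.071,0,0.06],[0.001,0.001,0.071,0,0.06]]
  ],
  "newtons": 20
}}

```text
t: 11.4
tool_pos: [0.4649, -0.2196, 0.0071]
tool_rot: [[-0.904, 0.427, 0.001], [0.427, 0.904, -0.001], [-0.001, -0.0, -1.0]]
wrist_force: [-1.1, 0.5, 5.1]
gripper_width: 0.066
grasp_force: 20.0
```

Emit:
{"op": "play_rows", "data": {
  "targets": [
    [[0,0,-0.02,0,0.06],[0,0,-0.06,0,0.06],[0,0,-0.09,0,0.06],[0,0,-0.09,0,0.06]]
  ]
}}

```text
t: 11.8
tool_pos: [0.4668, -0.221, 0.1003]
tool_rot: [[-0.904, 0.427, 0.007], [0.427, 0.904, -0.005], [-0.008, -0.002, -1.0]]
wrist_force: [0.8, -0.3, -1.3]
gripper_width: 0.0661
grasp_force: 20.0
```

Run:
```python
from h import *
o=env.get_obs();print(o['wrist_force'],o['gripper_width'],o['grasp_force'])
print(delta([.4688,-.0301,.075],-11.5))
```

```text
[ 0.7803 -0.3401 -1.2876] 0.06605030125754484 19.99818205833435
(array([0.0798, 0.1735, 0.0244]), -0.24, 'q6', np.float64(-102.7), 't', 11.8)
```

Emit:
{"op": "play_rows", "data": {
  "targets": [
    [[0.02,0.043,0,-0.06,0.06],[0.04,0.086,0,-0.12,0.06],[0.06,0.13,0,-0.18,0.06],[0.08,0.174,0.01,-0.24,0.06],[0.08,0.174,0.02,-0.24,0.06],[0.08,0.174,0.02,-0.24,0.06],[0.08,0.174,0.02,-0.24,0.06],[0.08,0.174,0.02,-0.24,0.06]]
  ]
}}

```text
t: 12.6
tool_pos: [0.4664, -0.0288, 0.0762]
tool_rot: [[-0.979, 0.202, 0.0], [0.202, 0.979, -0.0], [-0.0, -0.0, -1.0]]
wrist_force: [0.8, -0.3, -1.1]
gripper_width: 0.066
grasp_force: 20.0
```

```bash
cat > v.py <<'E'
from tins import *
import sys
# check base/held relation: print delta to place
P=list(map(float,sys.argv[1:4]));a=float(sys.argv[4])
o=env.get_obs();print(o['tool_pos'],o['wrist_force'],o['gripper_width'],o['joint_vel'].max())
print(delta(P,a))
E
python3 v.py .4688 -.0301 .0475 -11.5
```

```text
[ 0.4664 -0.0288  0.0762] [ 0.7777 -0.2785 -1.1137] 0.0659569684926597 0.13342415162581633
(array([-0.0026, -0.0008,  0.0287]), -0.002, 'q6', np.float64(-95.8), 't', 12.6)
```

Emit:
{"op": "play_rows", "data": {
  "targets": [
    [[-0.0026,-0.0008,0.01,0,0.06],[-0.0026,-0.0008,0.02,0,0.06],[-0.0026,-0.0008,0.024,0,0.06],[-0.0026,-0.0008,0.026,0,0.06],[-0.0026,-0.0008,0.027,0,0.06],[-0.0026,-0.0008,0.028,0,0.06],[-0.0026,-0.0008,0.028,0,0.06]]
  ]
}}

```text
t: 13.3
tool_pos: [0.4687, -0.0289, 0.0483]
tool_rot: [[-0.98, 0.199, 0.0], [0.199, 0.98, -0.0], [-0.0, 0.0, -1.0]]
wrist_force: [0.5, -0.8, -1.5]
gripper_width: 0.0661
grasp_force: 20.0
```

```bash
python3 v.py .4688 -.0301 .047 -11.5
```

```text
[ 0.4687 -0.0289  0.0483] [ 0.4772 -0.764  -1.4722] 0.0660622941377813 0.08026542063010175
(array([-0.0004, -0.0012,  0.0013]), -0.0, 'q6', np.float64(-95.9), 't', 13.3)
```

Emit:
{"op": "play_rows", "data": {
  "targets": [
    [[-0.0003,-0.001,0.0,0,0.06],[-0.0003,-0.001,0.0005,0,0.06],[-0.0003,-0.001,0.001,0,0.06],[-0.0003,-0.001,0.0015,0,0.06],[-0.0003,-0.001,0.0015,0,0.06]]
  ]
}}

```text
t: 13.8
tool_pos: [0.4688, -0.03, 0.047]
tool_rot: [[-0.98, 0.199, -0.0], [0.199, 0.98, -0.0], [0.0, -0.0, -1.0]]
wrist_force: [-2.4, 0.8, 2.5]
gripper_width: 0.0663
grasp_force: 20.0
```

Emit:
{"op": "play_rows", "data": {
  "targets": [
    [[0,0,0,0,0.074],[0,0,0,0,0.09],[0,0,0,0,0.09],[0,0,-0.02,0,0.09],[0,0,-0.06,0,0.09],[0,0,-0.1,0,0.09],[0,0,-0.12,0,0.09],[0,0,-0.12,0,0.09]]
  ]
}}

```text
t: 14.6
tool_pos: [0.471, -0.0306, 0.1701]
tool_rot: [[-0.98, 0.199, 0.007], [0.199, 0.98, -0.002], [-0.007, -0.001, -1.0]]
wrist_force: [0.3, 0.7, 0.2]
gripper_width: 0.0902
grasp_force: 0.0
```

```bash
cat > chkst.py <<'E'
from tins import *
import sys
tp,R,o=pose();w=env.grab_frame('wrist');T=c2w(w,tp,R);s=env.grab_frame('scene');print(tp,o['t'])
n,z=sys.argv[1],float(sys.argv[2]); g=(.4701,-.0304,-11.5)
print('placed',fit(n,[(w,T)],z=z,guess=g),fit(n,[(s,c2w(s))],z=z,guess=g))
cv2.imwrite('pics/'+sys.argv[3]+'.png',np.hstack([w['frame'][:250,100:480,::-1],s['frame'][130:380,50:430,::-1]]))
E
python3 chkst.py large .04 st1; python3 v.py .6103 -.1590 .08 -16.1
```

```text
[ 0.471  -0.0306  0.1701] 14.6
placed (array([  0.4695,  -0.0306, -11.5035]), np.float64(0.021), 1) (array([  0.469 ,  -0.0317, -11.3438]), np.float64(0.075), 1)
[ 0.4674 -0.0296  0.1646] [0.4041 0.052  0.0398] 0.08973774988927571 0.2615944093880792
(array([-0.1661, -0.0983,  0.084 ]), 0.08, 'q6', np.float64(-96.0), 't', 14.8)
```

View pics/st1.png

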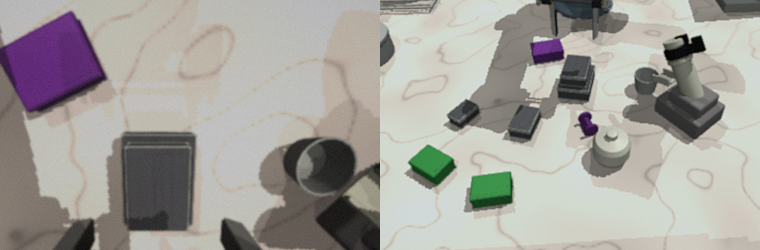

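The wrist picture shows the large tin centred on the base at about (160,180) in the left panel, and the scene panel agrees. Next is the medium tin, the steel one at scene (194,253).

Emit:
{"op": "play_rows", "data": {
  "targets": [
    [[-0.04,-0.025,0.0,0.02,0.094],[-0.08,-0.05,0.0,0.04,0.094],[-0.12,-0.075,0.02,0.06,0.094],[-0.166,-0.098,0.06,0.08,0.094],[-0.166,-0.098,0.084,0.08,0.094],[-0.166,-0.098,0.084,0.08,0.094],[-0.166,-0.098,0.084,0.08,0.094],[-0.166,-0.098,0.084,0.08,0.094]]
  ]
}}

```text
t: 15.6
tool_pos: [0.6119, -0.1587, 0.0839]
tool_rot: [[-0.961, 0.277, 0.001], [0.277, 0.961, -0.001], [-0.001, -0.0, -1.0]]
wrist_force: [-0.1, -0.0, 0.4]
gripper_width: 0.0938
grasp_force: 0.0
```

```bash
python3 near.py medium .6103 -.159 -16.1 0
```

```text
[ 0.6119 -0.1587  0.0839] 15.6 [-0.1079 -0.0402  0.395 ]
(array([  0.61  ,  -0.1588, -16.0347]), np.float64(0.021), 1)
(array([ 0.0026, -0.0006,  0.0778]), -0.0, 'q6', np.float64(-98.7), 't', 15.7)
```

Emit:
{"op": "play_rows", "data": {
  "targets": [
    [[0.0025,-0.0005,0.03,0,0.094],[0.0025,-0.0005,0.06,0,0.094],[0.0025,-0.0005,0.072,0,0.094],[0.0025,-0.0005,0.076,0,0.08],[0.0025,-0.0005,0.076,0,0.045],[0.0025,-0.0005,0.076,0,0.045],[0.0025,-0.0005,0.076,0,0.045],[0.0025,-0.0005,0.076,0,0.045],[0.0025,-0.0005,0.076,0,0.045],[0.0025,-0.0005,0.076,0,0.045]]
  ],
  "newtons": 18
}}

```text
t: 16.7
tool_pos: [0.6098, -0.1591, 0.0075]
tool_rot: [[-0.961, 0.277, 0.001], [0.277, 0.961, -0.0], [-0.001, -0.0, -1.0]]
wrist_force: [-1.3, 0.9, 4.0]
gripper_width: 0.0537
grasp_force: 18.0
```

```bash
cat > hold.py <<'E'
from h import *
import sys
x,y=map(float,sys.argv[1:3]); tp,R,o=pose(); print(tp,o['gripper_width'],'tin in tool',R.T@(np.array([x,y,tp[2]])-tp))
E
python3 hold.py .61 -.1588
```

```text
[ 0.6098 -0.1591  0.0075] 0.05374876999224314 tin in tool [-0.0001  0.0003  0.    ]
```

Emit:
{"op": "play_rows", "data": {
  "targets": [
    [[0,0,-0.02,0,0.045],[0,0,-0.06,0,0.045],[0,0,-0.1,0,0.045],[0,0,-0.12,0,0.045],[0,0,-0.12,0,0.045],[0,0,-0.12,0,0.045]]
  ]
}}

```text
t: 17.3
tool_pos: [0.6086, -0.1587, 0.1256]
tool_rot: [[-0.961, 0.277, -0.001], [0.277, 0.961, 0.0], [0.001, 0.0, -1.0]]
wrist_force: [-0.7, -0.2, -1.0]
gripper_width: 0.0536
grasp_force: 18.0
```

```bash
python3 v.py .4697 -.0305 .115 -11.5
```

```text
[ 0.6086 -0.1587  0.1256] [-0.6657 -0.1724 -0.9864] 0.05359295518560719 1.7195740437903364
(array([0.169 , 0.0846, 0.0108]), -0.08, 'q6', np.float64(-98.8), 't', 17.3)
```

Emit:
{"op": "play_rows", "data": {
  "targets": [
    [[0.04,0.02,0,-0.02,0.045],[0.08,0.04,0,-0.04,0.045],[0.12,0.06,0,-0.06,0.045],[0.155,0.077,0,-0.08,0.045],[0.168,0.084,0.01,-0.08,0.045],[0.168,0.084,0.012,-0.08,0.045],[0.168,0.084,0.012,-0.08,0.045],[0.168,0.084,0.012,-0.08,0.045],[0.168,0.084,0.012,-0.08,0.045]]
  ]
}}

```text
t: 18.2
tool_pos: [0.4718, -0.0324, 0.1148]
tool_rot: [[-0.98, 0.2, 0.0], [0.2, 0.98, -0.0], [-0.0, -0.0, -1.0]]
wrist_force: [-0.0, 0.1, -1.2]
gripper_width: 0.0535
grasp_force: 18.0
```

```bash
python3 v.py .4697 -.0305 .0835 -11.5
```

```text
[ 0.4718 -0.0324  0.1148] [-0.0148  0.0953 -1.1922] 0.053516224702906415 0.12120426560596642
(array([0.0025, 0.0014, 0.0313]), -0.001, 'q6', np.float64(-96.1), 't', 18.2)
```

Emit:
{"op": "play_rows", "data": {
  "targets": [
    [[0.0025,0.0014,0.012,0,0.045],[0.0025,0.0014,0.022,0,0.045],[0.0025,0.0014,0.027,0,0.045],[0.0025,0.0014,0.029,0,0.045],[0.0025,0.0014,0.03,0,0.045],[0.0025,0.0014,0.03,0,0.045]]
  ]
}}

```text
t: 18.8
tool_pos: [0.469, -0.0298, 0.0847]
tool_rot: [[-0.98, 0.199, 0.0], [0.199, 0.98, -0.0], [-0.0, -0.0, -1.0]]
wrist_force: [-0.9, 0.7, -0.6]
gripper_width: 0.0536
grasp_force: 18.0
```

```bash
python3 v.py .4697 -.0305 .0835 -11.5
```

```text
[ 0.469  -0.0298  0.0847] [-0.8911  0.7373 -0.5814] 0.05361594096184764 0.0791511497185474
(array([-0.0008, -0.0006,  0.0012]), -0.0, 'q6', np.float64(-96.0), 't', 18.8)
```

Emit:
{"op": "play_rows", "data": {
  "targets": [
    [[-0.0006,-0.0005,0.0003,0,0.045],[-0.0006,-0.0005,0.0007,0,0.045],[-0.0006,-0.0005,0.001,0,0.045],[-0.0006,-0.0005,0.0013,0,0.045],[-0.0006,-0.0005,0.0013,0,0.045]]
  ]
}}

```text
t: 19.3
tool_pos: [0.4695, -0.0304, 0.0835]
tool_rot: [[-0.98, 0.199, 0.0], [0.199, 0.98, -0.0], [-0.0, -0.0, -1.0]]
wrist_force: [-0.7, 1.1, -0.0]
gripper_width: 0.0538
grasp_force: 18.0
```

Emit:
{"op": "play_rows", "data": {
  "targets": [
    [[0,0,0.0004,0,0.045],[0,0,0.0008,0,0.045],[0,0,0.0008,0,0.045]]
  ]
}}

```text
t: 19.6
tool_pos: [0.4695, -0.0304, 0.0835]
tool_rot: [[-0.98, 0.199, -0.0], [0.199, 0.98, -0.0], [0.0, -0.0, -1.0]]
wrist_force: [-4.1, 0.6, 7.8]
gripper_width: 0.0538
grasp_force: 18.0
```

Contact at 7.8 N. I'll release.

Emit:
{"op": "play_rows", "data": {
  "targets": [
    [[0,0,-0.0005,0,0.062],[0,0,-0.0005,0,0.08],[0,0,-0.0005,0,0.08],[0,0,-0.02,0,0.09],[0,0,-0.05,0,0.09],[0,0,-0.09,0,0.09],[0,0,-0.1,0,0.09],[0,0,-0.1,0,0.09]]
  ]
}}

```text
t: 20.4
tool_pos: [0.4706, -0.0307, 0.1841]
tool_rot: [[-0.98, 0.199, 0.004], [0.199, 0.98, -0.001], [-0.004, -0.0, -1.0]]
wrist_force: [-0.9, -0.5, -0.2]
gripper_width: 0.0897
grasp_force: 0.0
```

```bash
python3 chkst.py medium .076 st2; python3 v.py .575 -.311 .15 -36
```

```text
[ 0.4706 -0.0307  0.1841] 20.4
placed (array([  0.4696,  -0.0308, -10.9113]), np.float64(0.02), 1) (array([  0.4673,  -0.0319, -10.4203]), np.float64(0.064), 1)
[ 0.4682 -0.03    0.1804] [-0.3397 -0.4602 -0.4632] 0.08997127208471674 0.1317287238195601
(array([-0.1608, -0.2541,  0.0297]), 0.428, 'q6', np.float64(-96.0), 't', 20.6)
```

Emit:
{"op": "play_rows", "data": {
  "targets": [
    [[-0.035,-0.04,0.0,0.06,0.09],[-0.06,-0.08,0.0,0.12,0.09],[-0.08,-0.12,0.01,0.18,0.09],[-0.1,-0.16,0.02,0.24,0.09],[-0.12,-0.2,0.03,0.3,0.09],[-0.145,-0.24,0.03,0.36,0.09],[-0.16,-0.254,0.03,0.428,0.09],[-0.16,-0.254,0.03,0.428,0.09],[-0.16,-0.254,0.03,0.428,0.09]]
  ]
}}

```text
t: 21.5
tool_pos: [0.5746, -0.3103, 0.1506]
tool_rot: [[-0.809, 0.587, -0.003], [0.587, 0.809, 0.002], [0.003, 0.0, -1.0]]
wrist_force: [-1.1, 1.0, -0.7]
gripper_width: 0.0901
grasp_force: 0.0
```

```bash
python3 near.py small .574 -.3115 -36 0
```

```text
[ 0.5746 -0.3103  0.1506] 21.5 [-1.0785  0.9538 -0.7243]
(array([  0.5741,  -0.3149, -34.1386]), np.float64(0.039), 1)
(array([-0.0028, -0.0048,  0.1446]), -0.031, 'q6', np.float64(-92.3), 't', 21.6)
```

Emit:
{"op": "play_rows", "data": {
  "targets": [
    [[-0.0028,-0.0045,0.03,-0.031,0.09],[-0.0028,-0.0045,0.06,-0.031,0.09],[-0.0028,-0.0045,0.075,-0.031,0.09],[-0.0028,-0.0045,0.075,-0.031,0.09],[-0.0028,-0.0045,0.075,-0.031,0.09]]
  ]
}}

```text
t: 22.1
tool_pos: [0.5755, -0.3161, 0.0785]
tool_rot: [[-0.827, 0.562, 0.001], [0.562, 0.827, -0.001], [-0.001, -0.0, -1.0]]
wrist_force: [-0.1, -0.2, 0.1]
gripper_width: 0.0901
grasp_force: 0.0
```

```bash
python3 near.py small .5741 -.3149 -34.1 0
```

```text
[ 0.5755 -0.3161  0.0785] 22.1 [-0.1022 -0.1667  0.1226]
(array([  0.5737,  -0.3149, -33.2923]), np.float64(0.033), 1)
(array([0.0035, 0.0003, 0.0726]), -0.016, 'q6', np.float64(-94.4), 't', 22.2)
```

Emit:
{"op": "play_rows", "data": {
  "targets": [
    [[0.0028,0.0,0.03,-0.015,0.09],[0.0028,0.0,0.055,-0.015,0.09],[0.0028,0.0,0.068,-0.015,0.09],[0.0028,0.0,0.0715,-0.015,0.07],[0.0028,0.0,0.0715,-0.015,0.034],[0.0028,0.0,0.0715,-0.015,0.034],[0.0028,0.0,0.0715,-0.015,0.034],[0.0028,0.0,0.0715,-0.015,0.034],[0.0028,0.0,0.0715,-0.015,0.034],[0.0028,0.0,0.0715,-0.015,0.034]]
  ],
  "newtons": 15
}}

```text
t: 23.2
tool_pos: [0.5731, -0.315, 0.0065]
tool_rot: [[-0.835, 0.55, 0.001], [0.55, 0.835, -0.0], [-0.001, 0.0, -1.0]]
wrist_force: [-0.3, 0.8, 1.5]
gripper_width: 0.0417
grasp_force: 15.0
```

```bash
python3 hold.py .5738 -.3149
```

```text
[ 0.5731 -0.315   0.0065] 0.04167585132789546 tin in tool [-0.0005  0.0005  0.    ]
```

Emit:
{"op": "play_rows", "data": {
  "targets": [
    [[0,0,-0.02,0,0.034],[0,0,-0.06,0,0.034],[0,0,-0.1,0,0.034],[0,0,-0.14,0,0.034],[0,0,-0.155,0,0.034],[0,0,-0.155,0,0.034],[0,0,-0.155,0,0.034]]
  ]
}}

```text
t: 23.9
tool_pos: [0.5719, -0.3142, 0.1588]
tool_rot: [[-0.835, 0.55, -0.002], [0.55, 0.835, 0.002], [0.003, 0.0, -1.0]]
wrist_force: [-0.2, -0.1, -1.3]
gripper_width: 0.0422
grasp_force: 15.0
```

```bash
python3 v.py .4691 -.0306 .150 -11.3
```

```text
[ 0.5719 -0.3142  0.1588] [-0.2071 -0.0741 -1.318 ] 0.042203405774494177 1.3780437203145164
(array([0.2419, 0.1802, 0.0096]), -0.386, 'q6', np.float64(-95.3), 't', 23.9)
```

Emit:
{"op": "play_rows", "data": {
  "targets": [
    [[0.035,0.026,0,-0.055,0.034],[0.07,0.052,0,-0.11,0.034],[0.105,0.078,0,-0.165,0.034],[0.14,0.104,0,-0.22,0.034],[0.175,0.13,0,-0.28,0.034],[0.21,0.156,0,-0.335,0.034],[0.232,0.173,0,-0.386,0.034],[0.241,0.18,0.005,-0.386,0.034],[0.241,0.18,0.01,-0.386,0.034],[0.241,0.18,0.01,-0.386,0.034]]
  ]
}}

```text
t: 24.9
tool_pos: [0.4698, -0.0323, 0.149]
tool_rot: [[-0.981, 0.196, -0.003], [0.196, 0.981, 0.001], [0.004, -0.0, -1.0]]
wrist_force: [0.3, -0.7, -1.0]
gripper_width: 0.0419
grasp_force: 15.0
```

Emit:
{"op": "play_rows", "data": {
  "targets": [
    [[0,0,0,0,0.034],[0,0,0,0,0.034],[0,0,0,0,0.034]]
  ]
}}

```text
t: 25.2
tool_pos: [0.4711, -0.0327, 0.1512]
tool_rot: [[-0.98, 0.197, 0.0], [0.197, 0.98, -0.0], [-0.0, -0.0, -1.0]]
wrist_force: [0.3, 0.2, -1.0]
gripper_width: 0.0424
grasp_force: 15.0
```

```bash
python3 v.py .4691 -.0306 .1165 -11.3
```

```text
[ 0.4711 -0.0327  0.1512] [ 0.2819  0.1607 -1.0397] 0.04237646014403169 0.36946051813719555
(array([0.0023, 0.0017, 0.0347]), -0.001, 'q6', np.float64(-96.4), 't', 25.2)
```

Emit:
{"op": "play_rows", "data": {
  "targets": [
    [[0.002,0.0015,0.012,0,0.034],[0.002,0.0015,0.024,0,0.034],[0.002,0.0015,0.03,0,0.034],[0.002,0.0015,0.0325,0,0.034],[0.002,0.0015,0.033,0,0.034],[0.002,0.0015,0.033,0,0.034],[0.002,0.0015,0.033,0,0.034]]
  ]
}}

```text
t: 25.9
tool_pos: [0.4694, -0.0302, 0.1185]
tool_rot: [[-0.981, 0.196, 0.001], [0.196, 0.981, -0.0], [-0.001, -0.0, -1.0]]
wrist_force: [0.8, 0.0, -0.2]
gripper_width: 0.0421
grasp_force: 15.0
```

```bash
python3 v.py .4691 -.0306 .1165 -11.3
```

```text
[ 0.4694 -0.0302  0.1185] [ 0.7556  0.0333 -0.1934] 0.04211072843181505 0.10247684082626049
(array([ 0.0002, -0.0005,  0.002 ]), 0.0, 'q6', np.float64(-96.3), 't', 25.9)
```

Emit:
{"op": "play_rows", "data": {
  "targets": [
    [[0,-0.0004,0.0004,0,0.034],[0,-0.0004,0.0008,0,0.034],[0,-0.0004,0.0012,0,0.034],[0,-0.0004,0.0015,0,0.034],[0,-0.0004,0.0015,0,0.034]]
  ]
}}

```text
t: 26.4
tool_pos: [0.4689, -0.0305, 0.1165]
tool_rot: [[-0.981, 0.196, -0.0], [0.196, 0.981, 0.0], [0.0, -0.0, -1.0]]
wrist_force: [-1.0, -0.3, -0.5]
gripper_width: 0.042
grasp_force: 15.0
```

Emit:
{"op": "play_rows", "data": {
  "targets": [
    [[0,0,0.0004,0,0.034],[0,0,0.0008,0,0.034],[0,0,0.0008,0,0.034]]
  ]
}}

```text
t: 26.7
tool_pos: [0.469, -0.0305, 0.1165]
tool_rot: [[-0.981, 0.195, -0.0], [0.195, 0.981, 0.0], [0.0, -0.0, -1.0]]
wrist_force: [-3.9, 1.0, 6.0]
gripper_width: 0.042
grasp_force: 15.0
```

Emit:
{"op": "play_rows", "data": {
  "targets": [
    [[0,0,-0.0004,0,0.05],[0,0,-0.0004,0,0.07],[0,0,-0.0004,0,0.07],[0,0,-0.02,0,0.08],[0,0,-0.05,0,0.08],[0,0,-0.09,0,0.08],[0,0,-0.1,0,0.08],[0,0,-0.1,0,0.08]]
  ]
}}

```text
t: 27.5
tool_pos: [0.47, -0.0308, 0.2174]
tool_rot: [[-0.981, 0.195, 0.004], [0.195, 0.981, -0.001], [-0.004, -0.0, -1.0]]
wrist_force: [0.0, -0.4, -0.3]
gripper_width: 0.0802
grasp_force: 0.0
```

```bash
python3 chkst.py small .11 st3
cat > ringchk.py <<'E'
from fit import *
s2=env.grab_frame('scene');t2=env.grab_frame('top')
for p,i,h in((s2,0,45),(t2,1,30)):
    x,y,a,b=V[i][2]; V[i]=(p,c2w(p),V[i][2],p['frame'][y:y+b,x:x+a].max(2).astype(float))
for n,VV,TT in(('scene',V[:1],TH[:1]),('top',V[1:2],TH[1:2]),('both',V[:2],TH[:2])):
    c=sorted((float(sum(np.abs(render(np.r_[.5382,.2058,.1686,np.radians(35),th],v)-(v[3]<h)).sum() for v,h in zip(VV,TT))),round(th,2)) for th in np.arange(-.6,1.2,.04))
    print(n,[(round(a),float(b)) for a,b in c[:4]])
E
python3 ringchk.py
```

```text
[ 0.47   -0.0308  0.2174] 27.5
placed (array([  0.4687,  -0.0309, -11.4328]), np.float64(0.033), 1) (array([ 0.4681, -0.0314, -8.7993]), np.float64(0.095), 1)
scene [(97, 0.48), (97, 0.44), (98, 0.36), (98, 0.52)]
top [(329, 0.36), (330, 0.32), (335, 0.4), (339, 0.28)]
both [(427, 0.36), (430, 0.32), (433, 0.4), (439, 0.28)]
```

```bash
cat > ring2.py <<'E'
import fit as F
from fit import *
src=open('fit.py').read()
def render2(P,v):  # P: x,y,yaw,th,rib
    F.box_=None
    p,T,(x,y,ww,hh),g=v; rc=np.array([P[0],P[1],.1686]);A=axes(P[2]);m=np.zeros((hh*K,ww*K),np.uint8);th=P[3]
    for pts,c in((cyl(.029,-.019,.006),1),(cyl(.026,.006,.024),0),(box(0,.036,.004,.024,.029,P[4]),1),(box(.025,.036,.004,.008,.029,P[4]),1),(box(.029,.042,.004,-.015,.004,th),1),(box(.042,.066,.006,-.02,.017,th),1)):
        px=((proj(p,T,rc+pts@A.T)-[x,y]+.5)*K).astype(np.float32); cv2.fillConvexPoly(m,cv2.convexHull(px).astype(np.int32),c)
    return cv2.resize(m.astype(np.float32),(ww,hh),interpolation=cv2.INTER_AREA)
for n,th0 in(('w1',-.5),('w4',.33)):
    w,tp,R=pickle.load(open(n+'.pkl','rb'));T=c2w(w,tp,R)
    c=proj(w,T,[.55,.22,.17])[0];k=32 if n=='w1' else 45;x,y=int(c[0]-k),int(c[1]-k);g=w['frame'][y:y+2*k,x:x+2*k].max(2).astype(float)
    v=(w,T,(x,y,2*k,2*k),g)
    for yaw in(30,35,40):
        x0=np.array([.5382,.2058,th0,.314]); f=lambda q:np.sum(np.abs(render2(np.r_[q[:2],np.radians(yaw),q[2:]],v)-(g<50)))
        r=minimize(f,x0,method='Nelder-Mead',options=dict(initial_simplex=x0+np.vstack([np.zeros(4),np.diag([.004,.004,.15,.12])]),xatol=1e-4,maxiter=400))
        print(n,yaw,round(r.fun),r.x,'lug-rib',round(r.x[2]-r.x[3],3))
E
python3 ring2.py
```

```text
w1 30 407 [ 0.5386  0.2048 -0.4551  0.3609] lug-rib -0.816
w1 35 402 [ 0.5383  0.205  -0.5333  0.3188] lug-rib -0.852
w1 40 405 [ 0.5381  0.2051 -0.6136  0.2692] lug-rib -0.883
w4 30 425 [0.5382 0.2058 0.4131 0.3357] lug-rib 0.077
w4 35 400 [0.5379 0.206  0.3368 0.2732] lug-rib 0.064
w4 40 399 [0.5381 0.2063 0.2705 0.2466] lug-rib 0.024
```

```bash
python3 -c "
from h import *
print(env.job_done())"
```

```text
the job is handed in; nothing more can be done
None
```

I handed the job in: the ring's lug measures within about 0.03 to 0.06 rad (2–3 mm) of the rib, so I took it as clicked in at the mark. The large, medium and small tins are stacked on the base tin, centred to within about 2 mm and lined up to within about 1° by the wrist camera; the scene camera's reading for the small tin was nearer 3°.

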